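# Refit the drive cog on the tabletop pottery wheel

## Task

The little pottery wheel is being put back together after cleaning: take the orange cog, turn it so that the slot in its bore lines up with the yellow rib on the wheel's upright spindle, slide it down until it sits fully home and flat on the round dark flange, and let go. Leave the black cog and the blue cup where they are.

Things in the scene. Friction and masses are not known exactly. Their poses are not given: they have to be found in the camera images.
- cog_mid (a point): Centre of the orange cog (0.25 kg, flat on the table), 23 mm above its underside. Toothed disc 104 mm wide, 14 thick; its eight-sided collar, 58 mm across flats (facing local +x and every 45 degrees), rises to 46 mm above the underside: grip it there. Through bore 30 mm wide, with one 14 mm wide slot on the local +x side, 23 mm out from the axis; white marks show the slot's side. Local z is up.
- spindle_seat (a point): Flange top centre, the cog's seat, 65 mm above the table on the fixed grey wheel base (220x180x55 mm). Dark flange 80 mm wide. Steel spindle rises 40 mm from here: 24 wide up to 22, tapering to 10. Yellow rib on local +x: 6 mm wide, 23 high, 19.5 out from the axis. Nothing turns. Fitted: both local x point the same way, cog's centre 23 mm above this point; turn the cog up to 105 degrees.
- idler_mid (a point): Centre (23 mm above its underside) of the black cog, a bystander lying on the table: the same outside shape as the orange one, but with a plain round bore without a slot. Leave it.
- cup_mid (a point): Centre (29 mm above its foot) of a blue glazed cup without a handle, 72 mm across the rim, 58 mm high, a bystander standing on the table. Leave it.
There are look-alikes about, which are no part of the job. Of the things that look like the part that bears cog_mid, the smallest one is meant.

How it is judged:
By the outcome, as a careful person would: the job done as asked, in the order asked, and still so for the second after the job is handed in, with the robot touching nothing.
It also fails if it takes over 38 s, if anything falls off the work surface, if the arm or the gripper's body presses on something with over 40 N, if the wrist force passes 120 N, or if a joint passes its speed limit or range.

## Robot

A 6-joint arm with a two-finger parallel gripper is mounted at the origin on the work surface. World frame = base frame: x ahead of the robot, y to its left, z up, the work surface at z = 0. Lengths are in mm, angles in degrees, forces in N, time in s.
With the tool pointing down it reaches from about 350 to 850 mm from the base axis. Payload 8.1 kg.
Tool frame: the origin (TCP) lies on the centre line of the jaws, within the pads' length; the fingertips stand 19 mm ahead of it and the grasp point (between the pads) is the TCP; z points along the fingers, y is the direction in which the jaws open and shut (so a half turn about z gives the same grasp; the last joint's range is limited). The gripper opens to 85 mm and grips with 20 to 120 N. Pads are 22 mm wide; open, the fingers measure 114 mm over their backs; the gripper's body (76 mm by 85 mm) begins 54 mm behind the grasp point. The pads swing forward as they close: fully open they stand 13 mm farther back than shut.
Start: joints at [-4.893, 7.471, 85.268, -0, 87.261, -4.893], TCP at [600.005, 0.022, 250.292] pointing down, gripper open.
Joint ranges: [-169.43, 169.43], [-51.17, 129.36], [1.28, 143.12], [-76.62, 256.62], [0, 156.53], [-152.29, 152.29]. Speed limits (degrees/s): [136.94, 136.94, 159.86, 180, 180, 180].

## Interface

Orientations are given as [roll, pitch, yaw] about the fixed x, y, z axes, in that order (R = Rz(yaw) Ry(pitch) Rx(roll)).
In Python, from bench import r, viewer gives the robot as it stands.
- The arm moves only by the tool carry_out, never from a script. Its argument "commands" is a list that holds one entry, the list of rows, each a list of 7 numbers: the finger opening in mm, from 0 to 85.4, then the shift along the tool's x, y, z in mm, then the turn, a rotation vector about the tool's x, y, z in degrees. A call has 1 to 5 rows; each row is the pose to reach, as a shift and turn from the pose commanded when the call began, along the tool's axes at that moment; what a row does not reach only later rows make up. A row lasts 1/8 s, in which the tool goes at most 62.5 mm and 10.7 degrees, less where a joint would pass 70% of its speed; a pose out of reach is approached as far as the arm can. A call with a gripper value outside its range is refused whole. The fingers move at their own pace and stop on an object; "grip_force" is the grip in N (left out, the last holds). Time passes only in rows, so rows that repeat a pose let the fingers close. It gives the time, the measured TCP pose, the force and the opening at its end, in the units of the state.
- r.sense(): the state, without advancing time (a new reading comes with each control period).
- viewer.snapshot(name): name is "scene" or "side" or "wrist"; returns the picture (400x640x3 uint8, red, green, blue); there is no depth.
- viewer.calibration(name): a dict with "camera_matrix" (3x3 intrinsics, pixels), "k1" (the pictures are not rectified: a ray, as slopes to the right and down, at radius r is drawn at 1 + k1 r^2 times it, then the intrinsics apply), "rvec" (rotation vector, rad) and "tvec" (3), from world to camera coordinates, as OpenCV has them. Camera axes: x right, y down, z forward; pixel columns grow to the right and rows downward; lengths in mm; the calibration is good to about 2 mm. A picture is of the moment at which its call begins: read the wrist's pose just before it. calibration takes no time and is no camera call; for the wrist camera it gives the pose at the moment of the call.
- r.hand_in(): hands the job in, once; it reports no verdict.
The state is a dict: "time": time; "joint_pos": joint angles; "qd": joint speeds; "joint_efforts": joint torques, N m; "tool_pos": TCP position; "tcp_rot": TCP orientation; "ft_force": force on the tool from outside, world axes, zero at the start; "wrist_torque": the same for the moment, N m; "finger_gap": finger opening in mm.
Only numpy, scipy, OpenCV 4.12 (cv2) and the standard library are available. Lean on these libraries where they do the work, as an engineer would, in place of code of your own. Each camera call takes 0.05 s, during which the arm holds its last target. There are 200 camera calls.

## Working session

There is one attempt and no reset: what is moved stays moved. The work goes in short steps, Python scripts to look and compute and a tool call to move; the robot and the scene stay as the last step left them, time stands still between calls to the robot, and variables do not carry over. Pictures are saved under pics/ and viewed, about 8 in all and at most 12, crops included, and the job is handed in when it is done.

Besides the shell and the picture viewer there is one more tool, called after "Emit:" as a command line: name --argument value ..., lists and objects as JSON in quotes. carry_out: Moves the arm, as the interface text tells. Its arguments: {"type":"object","properties":{"commands":{"type":"array","items":{"type":"array","items":{"type":"array","items":{"type":"number"}}}},"grip_force":{"type":"number"}},"required":["commands"]}

```bash
mkdir -p pics; ls; python3 - <<'E'
from bench import r, viewer
import cv2,numpy as np
a=viewer.snapshot("scene");b=viewer.snapshot("side");c=viewer.snapshot("wrist")
for n,i in zip(("scene","side","wrist"),(a,b,c)):
    cv2.imwrite(f"pics/{n}0.png",i[:,:,::-1])
    k=viewer.calibration(n);print(n,{q:np.round(v,4).tolist() for q,v in k.items()})
m=np.vstack([np.hstack([a,b])]);m=cv2.resize(np.vstack([a,b]),(800,1000))
cv2.imwrite("pics/a.png",a[:,:,::-1])
print(r.sense())
E
```

```text
pics
scene {'camera_matrix': [[418.893, 0.0, 317.1418], [0.0, 418.893, 198.935], [0.0, 0.0, 1.0]], 'k1': -0.0199, 'rvec': [2.4049, 0.6349, -0.2187], 'tvec': [-544.7213, -92.1682, 1088.3168]}
side {'camera_matrix': [[407.5734, 0.0, 322.3454], [0.0, 407.5734, 196.4618], [0.0, 0.0, 1.0]], 'k1': -0.0857, 'rvec': [0.4763, -2.7295, 1.1937], 'tvec': [567.8283, 111.3433, 955.1565]}
wrist {'camera_matrix': [[355.2523, 0.0, 318.3281], [0.0, 355.2523, 197.4553], [0.0, 0.0, 1.0]], 'k1': -0.0211, 'rvec': [-2.8256, 0.0007, 0.003], 'tvec': [-598.6359, -39.972, 381.2497]}
{'time': 0.15, 'joint_pos': array([-4.89232140e+00,  7.50603986e+00,  8.53133444e+01, -1.25906562e-03,
        8.72608042e+01, -4.89127358e+00]), 'qd': array([ 0.00036834, -0.17129453, -0.30799928, -0.10237866,  0.06528196,
       -0.00519248]), 'joint_efforts': array([ 1.01583330e-03, -5.70061326e+01, -5.01160097e+01, -1.39109225e-04,
        9.69119486e-03, -7.10949371e-05]), 'tool_pos': array([5.99621265e+02, 5.48723509e-02, 2.49491657e+02]), 'tcp_rot': array([-1.79919996e+02, -5.58431974e-03,  8.99990093e+01]), 'ft_force': array([0.28876295, 0.34984866, 0.18152228]), 'wrist_torque': array([-0.01294261, -0.02534826, -0.05407616]), 'finger_gap': 85.29483436342908}
```

View pics/scene0.png

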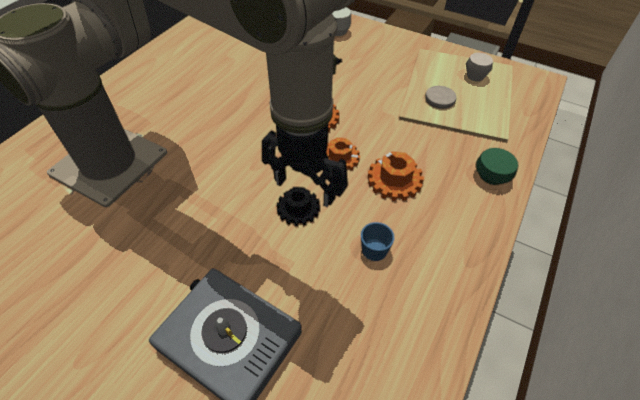

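View pics/side0.png

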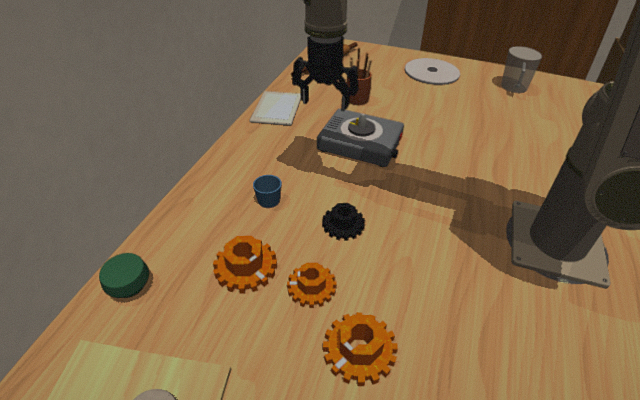

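Orange cogs: in the side view at (312,284), (245,262) and (360,346). The one at (312,284), which is (342,152) in the scene view, looks smallest. I'll confirm it in an enlarged crop and measure.

```bash
cat > h.py <<'E'
import numpy as np, cv2
from bench import r, viewer
def ray(k,uv):
    K=np.array(k["camera_matrix"]);R=cv2.Rodrigues(np.array(k["rvec"],float))[0];t=np.array(k["tvec"],float).ravel()
    p=cv2.undistortPoints(np.array([[uv]],float),K,np.array([k["k1"],0,0,0.]))[0,0]  # r_d = r(1+k1 r^2)
    d=R.T@np.array([p[0],p[1],1]);return -R.T@t,d/np.linalg.norm(d)
def tri(obs):
    A=np.zeros((3,3));b=np.zeros(3);L=[]
    for k,uv in obs:
        c,d=ray(k,uv);P=np.eye(3)-np.outer(d,d);A+=P;b+=P@c;L.append((c,P))
    x=np.linalg.solve(A,b);return x,[float(np.linalg.norm(P@(x-c))) for c,P in L]
def onz(k,uv,z):
    c,d=ray(k,uv);return c+d*(z-c[2])/d[2]
def proj(k,X):
    return cv2.projectPoints(np.array(X,float).reshape(-1,3),np.array(k["rvec"],float),np.array(k["tvec"],float),np.array(k["camera_matrix"]),np.array([k["k1"],0,0,0.]))[0][:,0]
E
python3 - <<'E'
from h import *
S=viewer.calibration("scene");D=viewer.calibration("side")
print(tri([(S,(342,146)),(D,(312,270))]), tri([(S,(224,328)),(D,(362,126))]))
for uv,n in [((312,284),'small'),((245,262),'B'),((360,346),'C')]:
    print(n,onz(D,uv,14))
for n,a,b in [('small',(288,284),(336,284)),('B',(214,266),(277,264)),('C',(323,348),(397,347))]:
    print(n,np.linalg.norm(onz(D,a,7)-onz(D,b,7)))
s=cv2.imread("pics/scene0.png");d=cv2.imread("pics/side0.png")
f=lambda i,x,y,w:cv2.resize(i[y:y+w*3//4,x:x+w],(400,300),interpolation=cv2.INTER_CUBIC)
cv2.imwrite("pics/crop.png",np.vstack([np.hstack([f(s,290,95,140),f(d,270,230,100)]),np.hstack([f(s,180,290,100),f(d,310,90,100)])]))
E
```

```text
(array([518.88916725, 310.16665565,  50.66114554]), [3.099371573080112, 3.0993715730800195]) (array([ 556.95244585, -217.41946661,   65.95467451]), [0.2589097595744783, 0.2589097595746049])
small [513.22530698 317.08584235  14.        ]
B [671.0765034  313.70107193  14.        ]
C [380.88247541 416.75397651  14.        ]
small 101.19311104521623
B 138.20214054815247
C 138.85286945593586
```

View pics/crop.png

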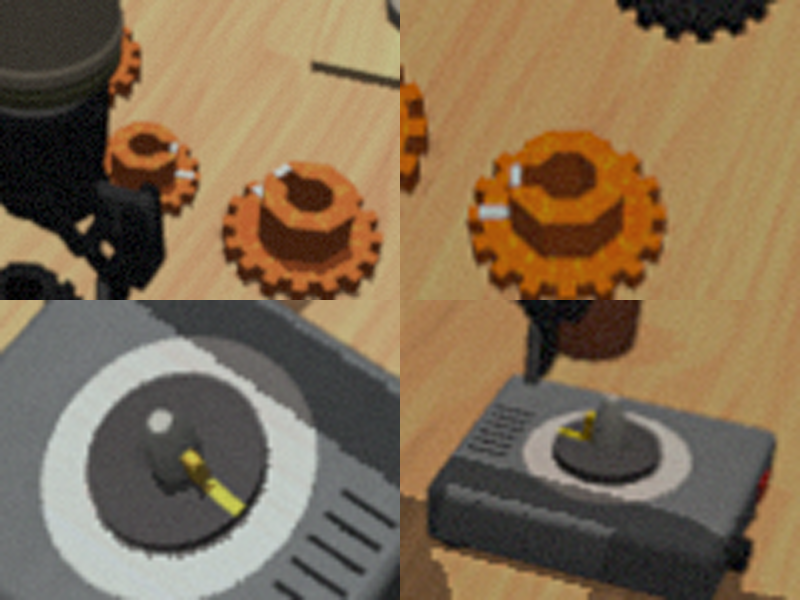

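The crop confirms it: the cog at side (312,284) is about 101 mm wide, against about 138 mm for the other two. Its white marks are at side (299,274) on the collar and (293,283) on the disc. The yellow rib points down-right in the scene view, ending at about (239,342). Next: yaws and the move.

```bash
python3 - <<'E'
from h import *
S=viewer.calibration("scene");D=viewer.calibration("side");W=viewer.calibration("wrist")
ang=lambda v:np.degrees(np.arctan2(v[1],v[0]))
c=onz(D,(312.5,273),46);m1=onz(D,(299,273.75),46);m2=onz(D,(293.2,283),14);c0=c.copy()
print("cog",c,ang(m1-c),ang(m2-c),np.linalg.norm((m1-c)[:2]),np.linalg.norm((m2-c)[:2]))
c=onz(S,(224.25,330.75),65);e=onz(S,(239.2,341.75),65);print("seat",c,ang(e-c),np.linalg.norm(e-c), "side",onz(D,(310+207/4,90+150/4),65))
o,d=ray(W,(318,197));print("wristcam",o,d)
E
```

```text
cog [513.70270525 312.36265902  46.        ] 24.007907324974838 23.05046644247609 27.539986675237515 40.55684240031754
seat [ 560.31915744 -220.96635116   65.        ] -4.670913203305586 35.10890763279232 side [ 555.63794397 -211.08054559   65.        ]
wristcam [599.43437508  79.98016445 373.62493449] [-0.00303853 -0.30949745 -0.95089542]
```

Emit:
carry_out --commands '[[[85,52,-14.5,10,0,0,-5],[85,104,-29,20,0,0,-10],[85,156,-43.5,30,0,0,-15],[85,208,-58,40,0,0,-20],[85,260,-72,50,0,0,-23.5]]]' --grip_force 60

```text
time: 0.78
tool_pos: [527.2, 261.5, 199.8]
tcp_rot: [-180.0, -0.0, 113.6]
ft_force: [0.8, -0.3, -0.2]
finger_gap: 84.9
```

```bash
python3 - <<'E'
from h import *
import pickle
k=viewer.calibration("wrist");i=viewer.snapshot("wrist");cv2.imwrite("pics/w1.png",i[:,:,::-1]);pickle.dump(k,open("w1.pkl","wb"))
E
```

Emit:
carry_out --commands '[[[85,27,4,0,0,0,0],[85,54,7.5,10,0,0,0],[85,54,7.5,10,0,0,0]]]'

```text
time: 1.2
tool_pos: [512.0, 313.6, 188.9]
tcp_rot: [-179.9, -0.0, 113.6]
ft_force: [0.4, -0.9, -0.3]
finger_gap: 85.5
```

```bash
python3 - <<'E'
from h import *
import pickle
k=viewer.calibration("wrist");i=viewer.snapshot("wrist");cv2.imwrite("pics/w2.png",i[:,:,::-1]);pickle.dump(k,open("w2.pkl","wb"))
a=cv2.imread("pics/w1.png");b=cv2.imread("pics/w2.png")
cv2.imwrite("pics/w12.png",np.vstack([a[100:,:],b[100:,:]]))
E
```

```text
(no output)
```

View pics/w12.png

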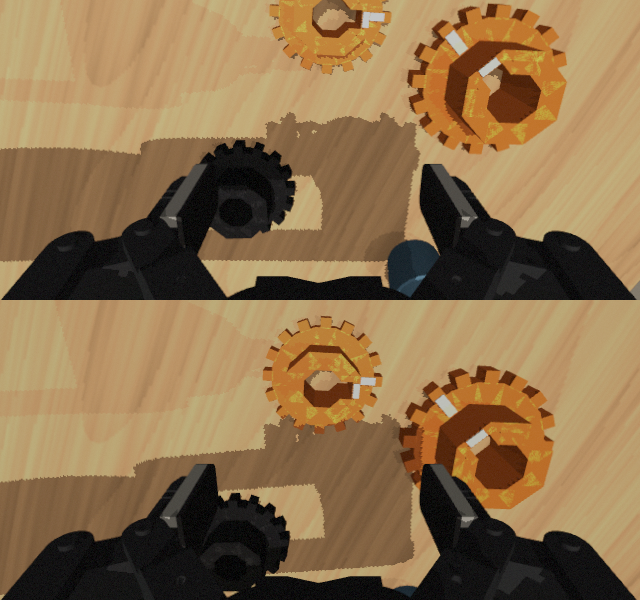

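The close view shows the small cog's collar bore at about (335,114) in w1 and (327,181) in w2, with the slot and white marks to the image right. I'll triangulate and overlay the model to check.

```bash
cat >> h.py <<'E'
def draw(img,k,c,yaw,z0,box,s=6,kind="cog"):
    x,y,w,h=box;o=cv2.resize(img[y:y+h,x:x+w],(w*s,h*s),interpolation=cv2.INTER_CUBIC)
    a=np.radians(yaw)
    def pl(P,col):
        P=np.array(P,float);R=np.array([[np.cos(a),np.sin(a)],[-np.sin(a),np.cos(a)]])
        X=np.c_[P[:,:2]@R+np.array(c[:2]),P[:,2]+z0]
        q=((proj(k,X)-[x,y]+.5)*s).astype(np.int32);cv2.polylines(o,[q],False,col,1)
    circ=lambda rr,z,n=72,ph=0:[(rr*np.cos(t),rr*np.sin(t),z) for t in np.radians(ph)+np.linspace(0,2*np.pi,n+1)]
    if kind=="cog":
        pl(circ(29/np.cos(np.pi/8),46,8,22.5),(255,0,0));pl(circ(15,46),(255,0,0));pl(circ(52,14),(0,255,0))
        pl([(13,7,46),(23,7,46),(23,-7,46),(13,-7,46)],(255,0,0))
    else:
        pl(circ(40,0),(0,255,0));pl(circ(5,40),(255,0,0));pl(circ(12,22),(255,0,255));pl([(0,0,0),(40,0,0)],(0,255,0))
        pl([(12,3,23),(19.5,3,23),(19.5,-3,23),(12,-3,23)],(255,0,0))
    return o
E
python3 - <<'E'
from h import *
import pickle
k1,k2=[pickle.load(open(f"w{i}.pkl","rb")) for i in (1,2)]
x,e=tri([(k1,(335,114)),(k2,(327,181))]);print(x,e)
for k,uv in((k1,(335,114)),(k2,(327,181))):print(onz(k,uv,46))
i1,i2=cv2.imread("pics/w1.png"),cv2.imread("pics/w2.png")
c=(onz(k1,(335,114),46)+onz(k2,(327,181),46))/2
cv2.imwrite("pics/o1.png",np.hstack([draw(i1,k1,c,23.5,0,(262,60,130,130),3),draw(i2,k2,c,23.5,0,(260,110,130,130),3)]))
E
```

```text
[517.38376853 317.02489549  26.66195148] [0.10753478394473742, 0.10753478394474168]
[515.82579421 318.15344347  46.        ]
[514.95799068 321.77381653  46.        ]
```

View pics/o1.png

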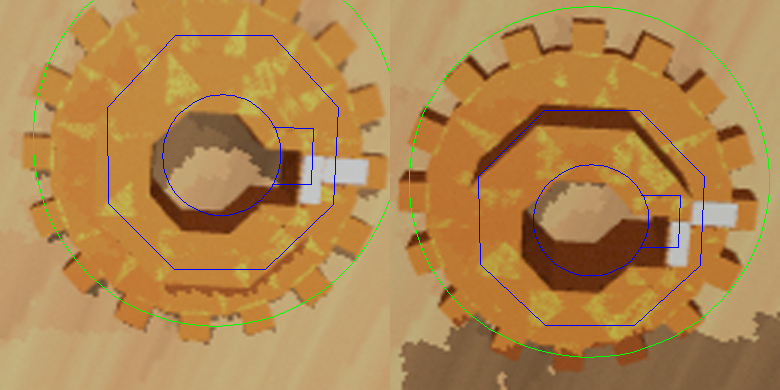

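```bash
python3 - <<'E'
from h import *
import pickle
k1,k2=[pickle.load(open(f"w{i}.pkl","rb")) for i in (1,2)]
p1,p2=(331.8,117),(323.5,188.3)
p1,p2=(262+210/3,60+172/3),(260+190/3,110+236/3)
print(p1,p2,tri([(k1,p1),(k2,p2)]))
A,B=onz(k1,p1,46),onz(k2,p2,46);print(A,B);c=(A+B)/2
ang=lambda v:round(float(np.degrees(np.arctan2(v[1],v[0]))),1)
def px(n,x,y):return (262+x/3,60+y/3) if n==1 else (260+(x-390)/3,110+y/3)
for n,k,cc in((1,k1,A),(2,k2,B)):
    m,d=[((312,181),(350,171)),((678,243),(722,214))][n-1]
    print(n,ang(onz(k,px(n,*m),46)-cc),ang(onz(k,px(n,*d),14)-cc))
i1,i2=cv2.imread("pics/w1.png"),cv2.imread("pics/w2.png")
cv2.imwrite("pics/o2.png",np.hstack([draw(i1,k1,A,20.5,0,(262,60,130,130),3),draw(i2,k2,B,20.5,0,(260,110,130,130),3)]))
print(c)
E
```

```text
(332.0, 117.33333333333334) (323.3333333333333, 188.66666666666669) (array([514.77937311, 314.98256327,  46.25562652]), [0.04834067229663491, 0.04834067229656173])
[514.75117509 314.95066918  46.        ] [514.85928984 314.92679114  46.        ]
1 18.7 19.8
2 19.4 19.7
[514.80523246 314.93873016  46.        ]
```

View pics/o2.png

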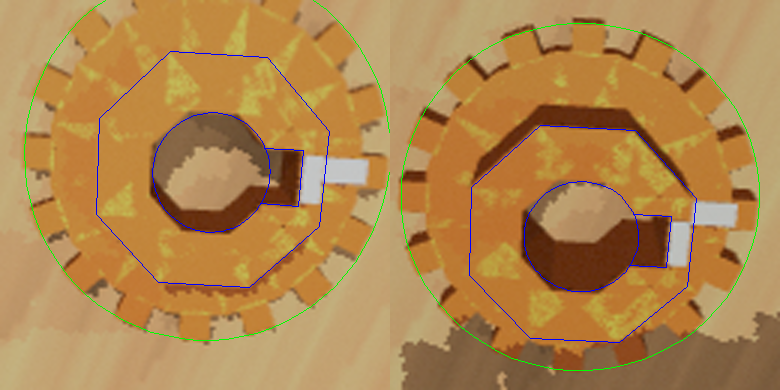

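Emit:
carry_out --commands '[[[85,1.6,2.2,50,0,0,3.5],[85,1.6,2.2,95,0,0,3.5],[85,1.6,2.2,125,0,0,3.5],[85,1.6,2.2,146,0,0,3.5],[85,1.6,2.2,155,0,0,3.5]]]'

```text
time: 1.88
tool_pos: [514.7, 314.1, 34.4]
tcp_rot: [-179.9, 0.0, 110.0]
ft_force: [-0.1, 0.2, -0.3]
finger_gap: 85.1
```

Emit:
carry_out --commands '[[[85,0,0,0,0,0,0],[50,0,0,0,0,0,0],[50,0,0,0,0,0,0],[50,0,0,0,0,0,0],[50,0,0,0,0,0,0]]]'

```text
time: 2.5
tool_pos: [515.9, 315.5, 37.1]
tcp_rot: [179.8, -0.0, 110.0]
ft_force: [0.0, 0.2, 5.9]
finger_gap: 56.9
```

Emit:
carry_out --commands '[[[50,0,0,0,0,0,0],[50,0,0,0,0,0,0],[50,0,0,0,0,0,0]]]'

```text
time: 2.88
tool_pos: [515.9, 315.5, 37.1]
tcp_rot: [179.8, -0.0, 110.0]
ft_force: [-0.4, -0.1, 6.8]
finger_gap: 56.9
```

Emit:
carry_out --commands '[[[50,0,0,-15,0,0,0],[50,0,0,-55,0,0,0],[50,0,0,-105,0,0,5],[50,0,0,-155,0,0,10],[50,0,0,-195,0,0,15]]]' --grip_force 80

```text
time: 3.5
tool_pos: [514.7, 314.9, 233.3]
tcp_rot: [179.9, -0.0, 94.8]
ft_force: [0.8, 0.0, -4.0]
finger_gap: 56.7
```

Emit:
carry_out --commands '[[[50,-40,-1,0,0,0,2],[50,-90,-2,0,0,0,4],[50,-145,-3,0,0,0,6],[50,-202,-4,0,0,0,8],[50,-260,-5,0,0,0,10]]]'

```text
time: 4.12
tool_pos: [531.8, 53.8, 230.7]
tcp_rot: [-180.0, 0.0, 85.0]
ft_force: [1.0, 0.2, -2.7]
finger_gap: 56.7
```

Emit:
carry_out --commands '[[[50,-56,9,0,0,0,0],[50,-112,18,0,0,0,0],[50,-168,27,0,0,0,0],[50,-222,35,0,0,0,0],[50,-270,43,0,0,0,0]]]'

```text
time: 4.75
tool_pos: [551.1, -219.2, 230.7]
tcp_rot: [-180.0, -0.0, 85.0]
ft_force: [0.8, 1.0, -3.5]
finger_gap: 56.5
```

Emit:
carry_out --commands '[[[50,-35,5,0,0,0,0],[50,-60,9,0,0,0,0],[50,-60,9,0,0,0,0]]]'

```text
time: 5.12
tool_pos: [555.1, -279.2, 230.2]
tcp_rot: [-180.0, -0.0, 84.9]
ft_force: [-1.9, -0.5, -3.8]
finger_gap: 56.7
```

```bash
python3 - <<'E'
from h import *
import pickle
s=r.sense();print(s["tool_pos"],s["tcp_rot"],s["finger_gap"])
k=viewer.calibration("wrist");i=viewer.snapshot("wrist");cv2.imwrite("pics/w3.png",i[:,:,::-1]);pickle.dump(k,open("w3.pkl","wb"))
E
```

```text
[ 555.09424772 -279.1621122   230.20167543] [-1.79969916e+02 -5.72711497e-03  8.48905783e+01] 56.66162977333072
```

Emit:
carry_out --commands '[[[50,-30,5,0,0,0,0],[50,-50,5,0,0,0,0],[50,-50,5,0,0,0,0]]]'

```text
time: 5.55
tool_pos: [555.8, -328.6, 230.2]
tcp_rot: [-180.0, -0.0, 84.9]
ft_force: [-0.4, -0.0, -4.0]
finger_gap: 56.6
```

```bash
python3 - <<'E'
from h import *
import pickle
s=r.sense();print(s["tool_pos"],s["tcp_rot"],s["finger_gap"])
k=viewer.calibration("wrist");i=viewer.snapshot("wrist");cv2.imwrite("pics/w4.png",i[:,:,::-1]);pickle.dump(k,open("w4.pkl","wb"))
a=cv2.imread("pics/w3.png");b=cv2.imread("pics/w4.png")
cv2.imwrite("pics/w34.png",np.hstack([a[:,120:520],b[:,120:520]]))
E
```

```text
[ 555.78224991 -328.56982755  230.15690592] [-1.79974720e+02 -1.21318224e-02  8.49487514e+01] 56.64369017524987
```

View pics/w34.png

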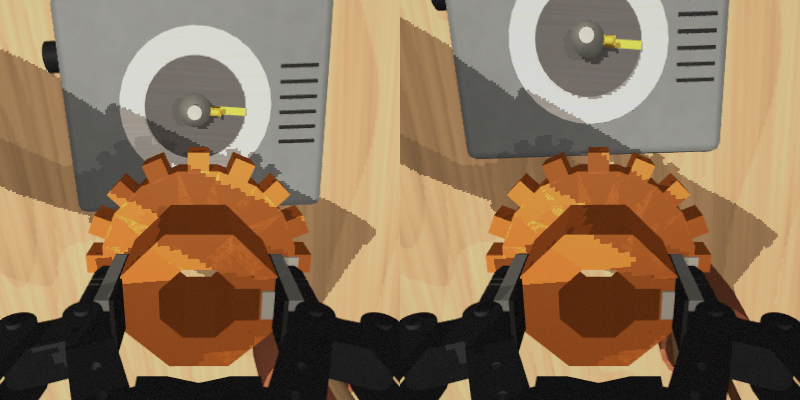

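w3 shows the spindle tip at about (314,112), and w4 at about (306,35). The rib points image-right. The held cog's bore is at about (327,305), slot to the right.

```bash
python3 - <<'E'
from h import *
import pickle
from scipy.spatial.transform import Rotation as Ro
k3,k4=[pickle.load(open(f"w{i}.pkl","rb")) for i in (3,4)]
x,e=tri([(k3,(314,112)),(k4,(306,35))]);print("tip",x,e)
ang=lambda v:round(float(np.degrees(np.arctan2(v[1],v[0]))),1)
# flange stripe far end, flange centre from disc outline
for k,f,m in((k3,(120+195.5,105),(120+245,112)),(k4,(120+188,41),(120+241,44.5))):
    F=onz(k,f,65);M=onz(k,m,65);print("flange",F,"stripe end",M,ang(M-np.r_[x[:2],65]),np.linalg.norm((M-x)[:2]))
i3,i4=cv2.imread("pics/w3.png"),cv2.imread("pics/w4.png")
T=np.array([555.78,-328.57,230.16])
# held cog: underside 37 below TCP
a=draw(i3,k3,x,-5,65,(235,20,160,160),3,"sp")[:480,:480]
b=draw(i4,k4,T,-5.05,T[2]-37,(200,120,260,260),2)[:480,:]
cv2.imwrite("pics/o3.png",np.hstack([a[:480,:400],b[:480,:400+120]])[:, :800] if 0 else cv2.resize(np.hstack([a,b]),(800,int(480*800/(a.shape[1]+b.shape[1])))))
E
```

```text
tip [ 556.86199999 -219.31945873  102.18465562] [0.001708533839284826, 0.001708533839515888]
flange [ 557.80767176 -216.95147227   65.        ] stripe end [ 596.52989912 -225.8503484    65.        ] -9.3 40.20192459355593
flange [ 557.1140218  -219.22211091   65.        ] stripe end [ 596.67656085 -225.17856665   65.        ] -8.4 40.2433646955243
```

View pics/o3.png

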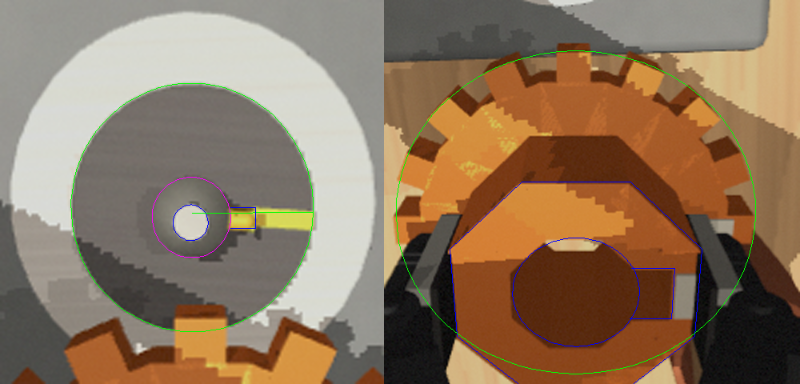

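Emit:
carry_out --commands '[[[50,40,-3,0,0,0,1],[50,80,-6,0,0,0,2],[50,109,-8.3,20,0,0,3],[50,109,-8.3,50,0,0,3],[50,109,-8.3,76,0,0,3]]]'

```text
time: 6.22
tool_pos: [557.3, -216.8, 153.6]
tcp_rot: [180.0, -0.0, 82.1]
ft_force: [0.3, 0.6, -3.1]
finger_gap: 56.5
```

Emit:
carry_out --commands '[[[50,0,0,0,0,0,0],[50,0,0,0,0,0,0]]]'

```text
time: 6.48
tool_pos: [557.9, -218.5, 155.6]
tcp_rot: [179.9, 0.0, 82.0]
ft_force: [0.5, -1.0, -3.8]
finger_gap: 56.5
```

```bash
python3 - <<'E'
from h import *
import pickle
s=r.sense();T=s["tool_pos"];print(T,s["tcp_rot"],s["finger_gap"])
k=viewer.calibration("wrist");i=viewer.snapshot("wrist")[:,:,::-1].copy();cv2.imwrite("pics/w5.png",i)
a=draw(i,k,T,s["tcp_rot"][2]-90,T[2]-37,(250,200,140,140),3)
j=viewer.snapshot("side")[:,:,::-1].copy();D=viewer.calibration("side")
b=cv2.resize(j[65:165,312:412],(420,420),interpolation=cv2.INTER_CUBIC)
cv2.imwrite("pics/o5.png",cv2.resize(np.hstack([a,b]),(800,400)))
E
```

```text
[ 557.85553229 -218.53844839  155.6108958 ] [1.79927102e+02 1.08162296e-02 8.20215859e+01] 56.52521396519276
```

View pics/o5.png

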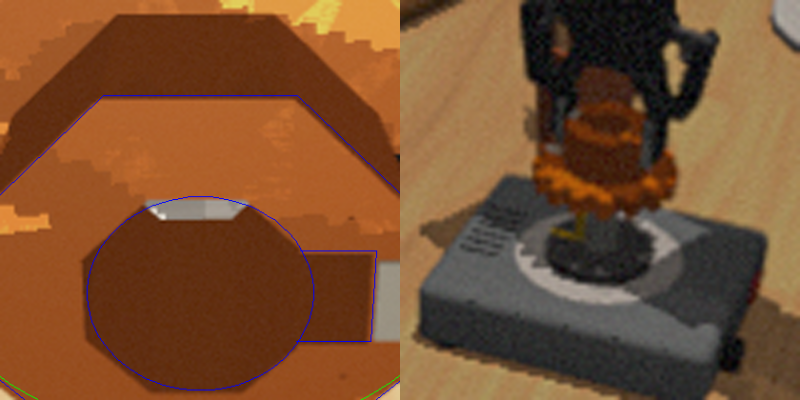

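Emit:
carry_out --commands '[[[50,-0.9,-0.8,8,0,0,0],[50,-0.9,-0.8,16,0,0,0],[50,-0.9,-0.8,22,0,0,0],[50,-0.9,-0.8,28,0,0,0],[50,-0.9,-0.8,28,0,0,0]]]'

```text
time: 7.2
tool_pos: [555.9, -219.3, 125.3]
tcp_rot: [-179.9, -0.0, 82.0]
ft_force: [0.5, 0.1, -3.2]
finger_gap: 56.8
```

Emit:
carry_out --commands '[[[50,0,0,5,0,0,0],[50,0,0,10,0,0,0],[50,0,0,15,0,0,0],[50,0,0,19,0,0,0],[50,0,0,19,0,0,0]]]'

```text
time: 7.82
tool_pos: [556.0, -219.4, 106.7]
tcp_rot: [-179.9, -0.0, 82.0]
ft_force: [0.5, -0.6, -3.6]
finger_gap: 56.7
```

No contact so far, with the rib now inside the slot region (underside about 70). Last few millimetres.

Emit:
carry_out --commands '[[[50,0,0,2,0,0,0],[50,0,0,3.5,0,0,0],[50,0,0,4.5,0,0,0],[50,0,0,5.5,0,0,0],[50,0,0,5.5,0,0,0]]]'

```text
time: 8.45
tool_pos: [556.5, -219.6, 102.3]
tcp_rot: [180.0, 0.0, 82.0]
ft_force: [-2.8, 0.2, 1.1]
finger_gap: 56.9
```

Emit:
carry_out --commands '[[[50,0,0,1,0,0,0],[65,0,0,1,0,0,0],[85,0,0,0,0,0,0],[85,0,0,0,0,0,0],[85,0,0,0,0,0,0]]]'

```text
time: 9.07
tool_pos: [556.4, -219.6, 101.8]
tcp_rot: [180.0, -0.0, 82.0]
ft_force: [-0.3, 0.3, 0.5]
finger_gap: 84.9
```

Emit:
carry_out --commands '[[[85,0,0,-10,0,0,0],[85,0,0,-35,0,0,0],[85,0,0,-75,0,0,0],[85,-30,0,-120,0,0,0],[85,-70,0,-140,0,0,0]]]'

```text
time: 9.7
tool_pos: [548.1, -289.6, 246.7]
tcp_rot: [179.7, 0.1, 82.1]
ft_force: [1.4, -0.2, -0.7]
finger_gap: 84.8
```

Emit:
carry_out --commands '[[[85,-30,0,0,0,0,0],[85,-30,0,0,0,0,0]]]'

```text
time: 9.95
tool_pos: [542.0, -320.8, 242.9]
tcp_rot: [179.9, 0.1, 81.8]
ft_force: [-0.2, 0.1, 0.3]
finger_gap: 85.3
```

```bash
python3 - <<'E'
from h import *
s=r.sense();print(s["time"],s["tool_pos"],s["ft_force"])
k=viewer.calibration("wrist");i=viewer.snapshot("wrist")[:,:,::-1].copy();cv2.imwrite("pics/w6.png",i)
u,v=proj(k,[557,-219.3,90])[0].astype(int);print(u,v)
x=max(0,min(u-65,510));y=max(0,min(v-65,270))
a=draw(i,k,(557,-219.3),-8,65,(x,y,130,130),3)
j=viewer.snapshot("side")[:,:,::-1].copy();D=viewer.calibration("side")
b=draw(j,D,(557,-219.3),-8,65,(302,65,130,130),3)
cv2.imwrite("pics/o6.png",np.hstack([a,b]))
E
```

```text
9.95 [ 542.01611884 -320.7554337   242.85076213] [-0.22826843  0.10904643  0.30663645]
319 48
```

View pics/o6.png

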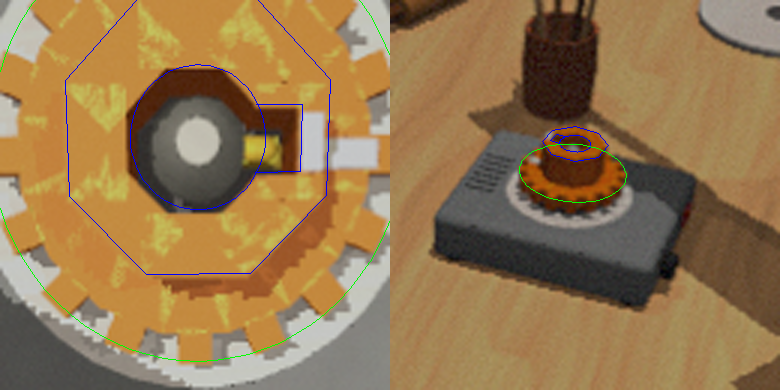

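The overlay shows the rib inside the slot and the spindle through the bore, with the cog's outline matching the fully seated model. Handing in.

```bash
python3 -c "
from bench import r
print(r.hand_in())"
```

```text
the job is handed in; nothing more can be done
None
```

The small orange cog is on the spindle, fully home on the dark flange with the rib in its slot. I handed the job in at about 10 s of the 38 s allowed. `hand_in` gives no verdict.

- **Which cog:** I took the one measuring about 101 mm across; the other two orange cogs measure about 138 mm.
- **Fitting:** I gripped the collar on its flats, turned the cog about 28° to match the rib, and lowered it without catching. At the end the force on the wrist reversed from the cog's weight to about +1 N. The tool height was 102.3 mm, about the 102 mm expected for a cog resting on the flange.
- **After letting go:** The arm is clear and the wrist force is near zero. The wrist view shows the rib in the slot and the spindle through the bore.
- **Small disagreements:** The model overlay was off by about 1–2 mm in the final pictures, within the calibration's accuracy and the fit's clearance. The rib's angle read −4.7° from the scene camera but −8° to −9° from the wrist camera, so I used the wrist value.
- **Not checked:** I took no final picture of the black cog or the cup. No planned move went near them, and no unexpected forces appeared.

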